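# Stroke-test three piston dispensers and reject the blocked one

## Task

One of the three piston dispensers in the blue rack is blocked. Push each plunger down: a sound one slides smoothly and is left fully home, standing in the rack; where the resistance climbs part-way, stop at once without forcing it, take that dispenser out by its barrel and stand it upright, let go, in the red reject tray. Leave everything else on the bench where it is.

Things in the scene. Friction and masses are not known exactly. Their poses are not given: they have to be found in the camera images.
- mid_a (a point): Piston dispenser A, loose: white barrel with grey bands, 32 mm diameter, 110 mm tall, flat foot, 150 g. Point: barrel centre, 55 mm above the foot; z up along the barrel. It stands in a rack socket; only the top 65 mm of barrel is free: grip across it about 15 mm below the barrel top, not by the plunger. A, B and C look alike; which one is blocked changes from run to run.
- mid_b (a point): Piston dispenser B, loose: white barrel with grey bands, 32 mm diameter, 110 mm tall, flat foot, 150 g. Point: barrel centre, 55 mm above the foot; z up along the barrel. It stands in a rack socket; only the top 65 mm of barrel is free: grip across it about 15 mm below the barrel top, not by the plunger. A, B and C look alike; which one is blocked changes from run to run.
- mid_c (a point): Piston dispenser C, loose: white barrel with grey bands, 32 mm diameter, 110 mm tall, flat foot, 150 g. Point: barrel centre, 55 mm above the foot; z up along the barrel. It stands in a rack socket; only the top 65 mm of barrel is free: grip across it about 15 mm below the barrel top, not by the plunger. A, B and C look alike; which one is blocked changes from run to run.
- cap_a (a point): Centre of the flat top of the blue thumb cap (28 mm diameter, 6 mm thick) on the 10 mm steel plunger rod of dispenser A; 34 mm above the barrel's top with the plunger fully out, 8 mm above it when fully home.
- plunger_a: The plunger (blue cap and steel rod) of dispenser A. Its origin lies on the barrel's axis, 144 mm below the cap's top; z up. Press the cap straight down near its centre.
- stroke_a (a joint): Push-in of plunger A, m: 0 fully out, 0.026 fully home (cushioned stop); starts at 0 to 0.004. A sound one slides with a steady 4 to 6 N (pushed slowly) and stays where left. A blocked one slides alike at first; from about 0.009 to 0.012 on, resistance climbs about 4 N per further mm, and it creeps back 0 to 3 mm when let go.
- cap_b (a point): Centre of the flat top of the blue thumb cap (28 mm diameter, 6 mm thick) on the 10 mm steel plunger rod of dispenser B; 34 mm above the barrel's top with the plunger fully out, 8 mm above it when fully home.
- plunger_b: The plunger (blue cap and steel rod) of dispenser B. Its origin lies on the barrel's axis, 144 mm below the cap's top; z up. Press the cap straight down near its centre.
- stroke_b (a joint): Push-in of plunger B, m: 0 fully out, 0.026 fully home (cushioned stop); starts at 0 to 0.004. A sound one slides with a steady 4 to 6 N (pushed slowly) and stays where left. A blocked one slides alike at first; from about 0.009 to 0.012 on, resistance climbs about 4 N per further mm, and it creeps back 0 to 3 mm when let go.
- cap_c (a point): Centre of the flat top of the blue thumb cap (28 mm diameter, 6 mm thick) on the 10 mm steel plunger rod of dispenser C; 34 mm above the barrel's top with the plunger fully out, 8 mm above it when fully home.
- plunger_c: The plunger (blue cap and steel rod) of dispenser C. Its origin lies on the barrel's axis, 144 mm below the cap's top; z up. Press the cap straight down near its centre.
- stroke_c (a joint): Push-in of plunger C, m: 0 fully out, 0.026 fully home (cushioned stop); starts at 0 to 0.004. A sound one slides with a steady 4 to 6 N (pushed slowly) and stays where left. A blocked one slides alike at first; from about 0.009 to 0.012 on, resistance climbs about 4 N per further mm, and it creeps back 0 to 3 mm when let go.
- rack: Fixed blue plastic block, 75 x 250 x 50 mm high, standing on the bench. Origin: centre of its underside; y along its length. Three sockets in its top on its centre line at y = -78, 0 and +78 mm, about 36 mm wide and 45 mm deep, each holding a dispenser whose foot is 5 mm above the bench (barrel top 115 mm above it).
- tray: Fixed red plastic reject tray, open on top, 170 x 170 x 35 mm high, walls and floor 5 mm thick. Origin: centre of its underside; x and y along its sides. It starts empty. A dispenser standing in it has its centre point 60 mm above the bench.
- amber_bottle: Bystander, not part of the job: amber glass bottle with black cap, 60 mm diameter, 140 mm tall, standing. Origin on the bench under its middle.
- beaker: Bystander, not part of the job: empty glass beaker, 80 mm wide, 95 mm tall, standing. Origin on the bench under its middle.
- jar: Bystander, not part of the job: clear jar with white lid, 72 mm diameter, 85 mm tall, standing. Origin on the bench under its middle.
- tip_box: Bystander, not part of the job: orange box, 120 x 85 x 60 mm. Origin on the bench under its middle.
- tape: Bystander, not part of the job: yellow ring-shaped roll of tape, 90 mm diameter, 20 mm high, lying flat. Origin on the bench under its middle.
- pen: Bystander, not part of the job: white and blue marker pen, 135 mm long, 12 mm thick, lying on the bench, long axis x. Origin on the bench under its middle.
- tube: Bystander, not part of the job: clear capped tube with orange cap, 110 mm long, 35 mm thick, lying on its side, long axis x. Origin on the bench under its middle.
Things that resemble listed ones, but are neither listed nor needed, are in the scene too. What is shaped like the part that bears mid_a but black or yellow is not meant.

How it is judged:
By the outcome, as a careful person would: the job done as asked, in the order asked, and still so for the second after the job is handed in, with the robot touching nothing.
It also fails if it takes over 54 s, if anything falls off the work surface, if the arm or the gripper's body presses on something with over 40 N, if the wrist force passes 120 N, or if a joint passes its speed limit or range.

## Robot

A 6-joint arm with a two-finger parallel gripper is mounted at the origin on the work surface. World frame = base frame: x ahead of the robot, y to its left, z up, the work surface at z = 0. Lengths are in m, angles in degrees, forces in N, time in s.
With the tool pointing down it reaches from about 0.4 to 0.825 m from the base axis. Payload 7 kg.
Tool frame: the origin (TCP) lies at the very end of the fingers, on their centre line; the grasp point (between the pads) lies tcp_to_grasp behind it (tcp_to_grasp is the distance from the TCP to the grasp point, in m); x points along the fingers, y is the direction in which the jaws open and shut, and the axes are right-handed (so a half turn about x gives the same grasp; the last joint's range is limited). The gripper opens to 88 mm and grips with 3 to 60 N. Pads are 19 mm wide; open, the fingers measure 130 mm over their backs; the gripper's body (78 mm by 193 mm) begins 47 mm behind the grasp point.
Start: joints at [93.398, 20.546, 0.682, 0, -70.136, -16.507], TCP at [0.153, 0.657, 0.206] pointing down, gripper open.
Joint ranges: [-176.03, 176.03], [-82.01, 121.73], [-58.28, 71.71], [-173.87, 95.51], [-174.79, -0.11], [-173.66, 173.66]. Speed limits (degrees/s): [136.94, 136.94, 172.46, 180, 180, 180].

## Interface

Orientations are given as [roll, pitch, yaw] about the fixed x, y, z axes, in that order (R = Rz(yaw) Ry(pitch) Rx(roll)).
In Python, from plant import * gives the robot as it stands. The module is installed in compiled form; this text tells all that it offers.
- The arm moves only by the shell command python3 -m pendant 'ROWS'. ROWS is JSON, a list of rows, each an object with "claw": the finger opening in mm, from 0 to 87.6; "linear": the shift along the tool's x, y, z in mm, a list of three; "twist": the turn about the tool's x in rad. In form: [{"claw": claw, "linear": [tx, ty, tz], "twist": twist}, ...]. A call has exactly 10 rows; each row shifts and turns the commanded pose from where the row before left it, along the tool's axes as they then stand; what a row does not reach is not made up. A row lasts 1/12 s, in which the tool goes at most 41.7 mm and 7.16 degrees, less where a joint would pass 70% of its speed; a pose out of reach is approached as far as the arm can. A call with a gripper value outside its range is refused whole. The fingers move at their own pace and stop on an object; the grip force is fixed at half the most. Time passes only in rows, so rows that do not move let the fingers close, or fill a call up. It gives the time, the measured TCP pose, the force and the opening at its end, in the units of the state.
- get_obs(): the state, without advancing time (a new reading comes with each control period).
- snapshot(name): name is "scene" or "side" or "wrist"; returns (picture, depth): 480x640x3 uint8, red, green, blue; 480x640 float32, m along the optical axis (not along the pixel's ray), 0 where there is no reading.
- camera_params(name): a dict with "fx", "fy", "cx", "cy" (pixels), "k1" (the pictures are not rectified: a ray, as slopes to the right and down, at radius r is drawn at 1 + k1 r^2 times it, then the intrinsics apply), "rvec" (rotation vector, rad) and "tvec" (3), from world to camera coordinates, as OpenCV has them. Camera axes: x right, y down, z forward; pixel columns grow to the right and rows downward; lengths in m; the calibration is good to about 2 mm. A picture is of the moment at which its call begins: read the wrist's pose just before it. camera_params takes no time and is no camera call; for the wrist camera it gives the pose at the moment of the call.
- close_job(): hands the job in, once; it reports no verdict.
Trained networks look in the newest picture that a camera, given by its name, has taken for a name from the list of things; names that differ only in an ending like _2 or _b are one class to them, and where a whole thing is asked for, a point or a joint stands for the part that bears it (a point fixed in the world has none). Each returns a list of dicts, best first, with "confidence" (0 to 1); they miss things now and then, are a little off and sometimes report something else, mostly with a low value. They report only what shows in the picture. A call takes as long as a camera call. They do not tell look-alikes from the thing itself.
- boxes_of(camera, target): "xy" ([column, row] in pixels, amid what is visible of it).
The state is a dict: "clock": time; "joint_pos": joint angles; "qvel": joint speeds; "tau": joint torques, N m; "tool_pos": TCP position; "orientation": TCP orientation; "force": force on the tool from outside, world axes, zero at the start; "moment": the same for the moment, N m; "opening": finger opening in m.
Only numpy, scipy, OpenCV 4.12 (cv2) and the standard library are available. Lean on these libraries where they do the work, as an engineer would, in place of code of your own. Each camera call takes 0.05 s, during which the arm holds its last target. There are 200 camera calls.

## Working session

There is one attempt and no reset: what is moved stays moved. The work goes in short steps, Python scripts to look and compute and a shell command to move; the robot and the scene stay as the last step left them, time stands still between calls to the robot, and variables do not carry over. Pictures are saved under pics/ and viewed, about 8 in all and at most 12, crops included, and the job is handed in when it is done.

```bash
mkdir -p pics; cat > h.py <<'E'
from plant import *
import numpy as np, cv2
def cam(n):
    p=camera_params(n);R=cv2.Rodrigues(np.array(p['rvec'],float))[0];return p,R,np.array(p['tvec'],float).ravel()
def ray(n,u,v,c=None):
    p,R,t=c or cam(n)
    x,y=(u-p['cx'])/p['fx'],(v-p['cy'])/p['fy'];a,b=x,y
    for _ in range(20):
        s=1+p['k1']*(a*a+b*b);a,b=x/s,y/s
    return -R.T@t,R.T@np.array([a,b,1.])
def at_z(n,u,v,z,c=None):
    o,d=ray(n,u,v,c);return o+d*(z-o[2])/d[2]
def at_d(n,u,v,D,c=None):
    o,d=ray(n,u,v,c);return o+d*D
def proj(n,P,c=None):
    p,R,t=c or cam(n);q=R@np.array(P)+t;a,b=q[:2]/q[2];s=1+p['k1']*(a*a+b*b)
    return p['fx']*a*s+p['cx'],p['fy']*b*s+p['cy']
E
python3 - <<'E'
from h import *
o=get_obs();print(o)
for n in('scene','side'):
    im,d=snapshot(n);cv2.imwrite(f'pics/{n}0.png',im[:,:,::-1]);np.save(f'{n}0.npy',d)
    print(n,-cam(n)[1].T@cam(n)[2])
    for t in('cap_a','rack','tray'):
        for b in boxes_of(n,t):
            u,v=b['xy'];D=d[int(v),int(u)];print(t,round(b['confidence'],2),np.round(b['xy']),np.round(at_d(n,u,v,D),3))
E
```

```text
{'clock': 0.0, 'joint_pos': array([ 9.33992408e+01,  2.05898957e+01,  6.33111485e-01, -2.02085214e-02,
       -7.01338564e+01, -1.65049500e+01]), 'qvel': array([-0.00303932,  0.04075309,  0.06642092, -0.0913111 , -0.00828038,
        0.04629271]), 'tau': array([-7.88643720e-04, -5.82728684e+01,  2.93062609e+01,  6.99710727e+00,
        6.99476586e-03, -1.60083887e-04]), 'tool_pos': array([0.15298718, 0.65690334, 0.20543476]), 'orientation': array([ 94.66924001,  89.90738932, -98.4433515 ]), 'force': array([-0.04237958, -0.17316262, -0.03793983]), 'moment': array([ 0.044671  ,  0.0524808 , -0.03369894]), 'opening': 0.08772767137859692}
scene [1.23873816 0.09739097 0.86352351]
cap_a 0.6 [451. 225.] [0.511 0.275 0.143]
cap_a 0.54 [485. 249.] [0.57  0.339 0.142]
cap_a 0.52 [397. 251.] [0.602 0.164 0.148]
cap_a 0.51 [418. 218.] [0.5   0.207 0.144]
cap_a 0.5 [358. 249.] [0.603 0.088 0.145]
rack 0.73 [390. 291.] [0.627 0.161 0.049]
rack 0.2 [315. 276.] [ 0.565 -0.005 -0.002]
tray 0.93 [226. 274.] [ 0.588 -0.208  0.002]
tray 0.47 [358. 248.] [0.597 0.087 0.143]
side [ 0.3066344  -0.86626079  0.73655542]
cap_a 0.63 [268. 192.] [0.49  0.191 0.143]
cap_a 0.5 [331. 210.] [0.596 0.078 0.144]
cap_a 0.48 [269. 178.] [ 0.557  0.531 -0.003]
cap_a 0.48 [209. 245.] [0.352 0.219 0.019]
cap_a 0.17 [440. 280.] [ 0.743 -0.128  0.083]
rack 0.76 [322. 249.] [0.576 0.082 0.049]
tray 0.67 [380. 358.] [ 0.595 -0.208  0.004]
```

View pics/scene0.png

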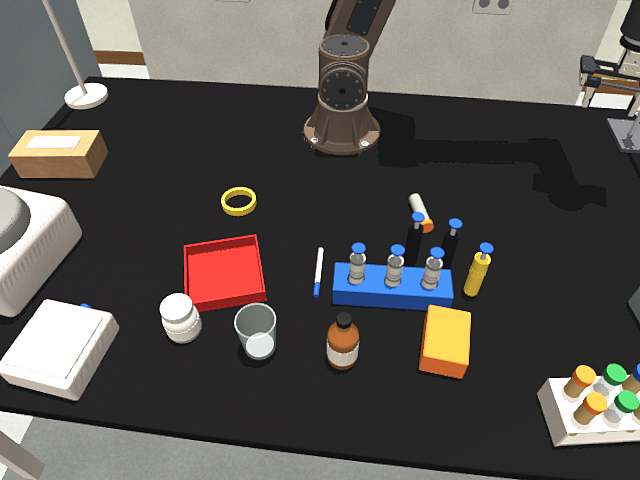

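View pics/side0.png

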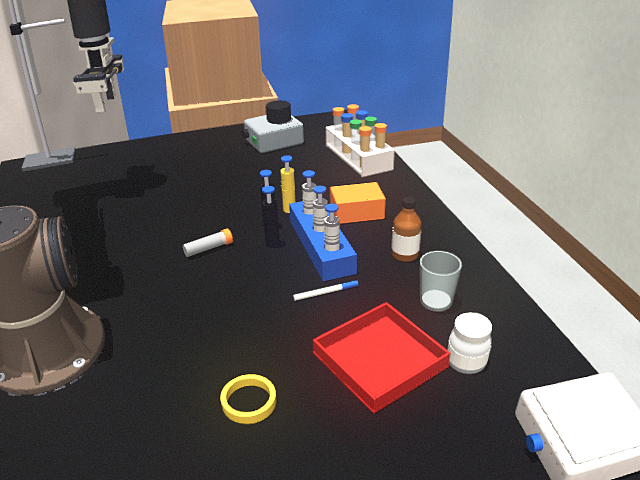

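The scene view shows three white dispensers in the blue rack, with caps at (358,249), (397,251) and (437,254). The look-alikes are black dispensers at (418,218) and (455,224) and a yellow one at (486,249), all standing outside the rack. I'll use the three in the rack.

```bash
python3 - <<'E'
from h import *
import plant
print([x for x in dir(plant) if not x.startswith('_')], getattr(plant,'tcp_to_grasp',None))
from scipy.spatial.transform import Rotation as Ro
o=get_obs();print(np.round(Ro.from_euler('xyz',o['orientation'],degrees=True).as_matrix(),3))
rays={}
for n in('scene','side'):
    im=cv2.imread(f'pics/{n}0.png');d=np.load(f'{n}0.npy');c=cam(n)
    h=cv2.cvtColor(im,cv2.COLOR_BGR2HSV)
    m=((h[...,0]>100)&(h[...,0]<125)&(h[...,1]>150)&(h[...,2]>70)).astype(np.uint8)
    vv,uu=np.mgrid[:480,:640]
    P=np.array([at_d(n,u,v,d[v,u],c) if m[v,u] and d[v,u]>0 else [9,9,9] for v,u in zip(vv.ravel(),uu.ravel())]).reshape(480,640,3)
    ok=(P[...,2]>.105)&(P[...,2]<.17)&(P[...,0]<.75)
    k,l,s,ce=cv2.connectedComponentsWithStats(ok.astype(np.uint8))
    for i in range(1,k):
        if s[i,4]>15:
            q=P[l==i];zt=np.percentile(q[:,2],80);t=q[q[:,2]>zt-.004]
            print(n,np.round(ce[i]),s[i,4],'zt %.4f'%zt,'top mid',np.round((t.min(0)+t.max(0))/2,4),np.round(t.mean(0),4))
    r=(P[...,2]>.044)&(P[...,2]<.056)&(abs(P[...,0]-.6)<.15)
    q=P[r][:,:2].astype(np.float32);print(n,'rack',len(q),P[r][:,2].mean(),cv2.minAreaRect(q))
    red=((h[...,0]<8)|(h[...,0]>172))&(h[...,1]>170)&(h[...,2]>60)
    q=np.array([at_d(n,u,v,d[v,u],c) for v,u in zip(*np.where(red)) if d[v,u]>0]);
    f=(q[:,2]>.028)&(abs(q[:,0]-.6)<.2)&(q[:,1]<0);print('tray',f.sum(),cv2.minAreaRect(q[f][:,:2].astype(np.float32)))
    # black/yellow lookalikes are included among the caps above
im=cv2.imread('pics/scene0.png')[200:320,320:500];cv2.imwrite('pics/crop.png',cv2.resize(im,None,fx=4,fy=4,interpolation=cv2.INTER_CUBIC))
E
```

```text
['PlanningError', 'boxes_of', 'camera_params', 'close_job', 'get_obs', 'snapshot', 'tcp_to_grasp'] 0.0188
[[-0.    -0.227 -0.974]
 [-0.    -0.974  0.227]
 [-1.     0.     0.   ]]
scene [418. 216.] 92 zt 0.1444 top mid [0.4931 0.207  0.1437] [0.4944 0.2068 0.1435]
scene [455. 223.] 107 zt 0.1445 top mid [0.5051 0.284  0.1436] [0.5057 0.2837 0.1434]
scene [358. 248.] 119 zt 0.1463 top mid [0.5995 0.0881 0.1452] [0.5997 0.0881 0.1451]
scene [486. 248.] 124 zt 0.1442 top mid [0.5672 0.342  0.1433] [0.5677 0.3421 0.1432]
scene [397. 250.] 120 zt 0.1487 top mid [0.5969 0.1651 0.1479] [0.5974 0.1651 0.1477]
scene [437. 253.] 111 zt 0.1480 top mid [0.5946 0.2428 0.1474] [0.5948 0.2425 0.1468]
scene rack 2470 0.0493157042437359 ((0.5790410041809082, 0.16379252076148987), (0.11426109820604324, 0.249546080827713), 3.0449657440185547)
tray 709 ((0.593747615814209, -0.2089460790157318), (0.17470401525497437, 0.1706283837556839), 18.496673583984375)
side [135.  22.] 692 zt 0.1575 top mid [0.2348 2.1123 0.1619] [0.2318 2.1122 0.1616]
side [286. 158.] 62 zt 0.1450 top mid [0.5668 0.34   0.145 ] [0.567  0.3396 0.1443]
side [265. 173.] 74 zt 0.1449 top mid [0.5047 0.2833 0.1442] [0.5043 0.2816 0.1439]
side [308. 173.] 73 zt 0.1482 top mid [0.5938 0.2416 0.1471] [0.5941 0.2403 0.1471]
side [268. 189.] 82 zt 0.1445 top mid [0.4938 0.205  0.1442] [0.4937 0.2043 0.1436]
side [319. 189.] 73 zt 0.1490 top mid [0.5972 0.1618 0.1478] [0.5968 0.162  0.1478]
side [331. 207.] 86 zt 0.1465 top mid [0.5984 0.0872 0.1452] [0.5983 0.0851 0.1454]
side rack 1190 0.04926494896743484 ((0.6335281729698181, -0.09528979659080505), (0.09594015777111053, 0.7835472226142883), 9.15652084350586)
tray 1343 ((0.5943045616149902, -0.2096499353647232), (0.17228136956691742, 0.17400223016738892), 18.589208602905273)
```

View pics/crop.png

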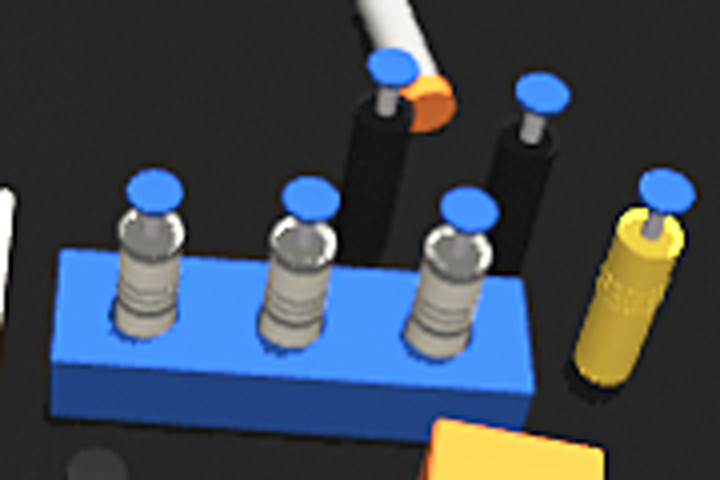

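The crop confirms three white barrels with grey bands in the rack, and the black and yellow ones outside it. Starting with the far-left cap at (0.594, 0.242), I'm moving over it with the fingers closed.

```bash
python3 -m pendant '[{"claw":0,"linear":[0,0,0],"twist":-0.114},{"claw":0,"linear":[0,0,0],"twist":-0.114},{"claw":0,"linear":[0,26,-27.6],"twist":0},{"claw":0,"linear":[0,26,-27.6],"twist":0},{"claw":0,"linear":[0,26,-27.6],"twist":0},{"claw":0,"linear":[0,26,-27.6],"twist":0},{"claw":0,"linear":[0,26,-27.6],"twist":0},{"claw":0,"linear":[0,26,-27.6],"twist":0},{"claw":0,"linear":[0,26,-27.6],"twist":0},{"claw":0,"linear":[0,26,-27.6],"twist":0}]'
python3 -m pendant '[{"claw":0,"linear":[0,26,-27.6],"twist":0},{"claw":0,"linear":[0,26,-27.6],"twist":0},{"claw":0,"linear":[0,26,-27.6],"twist":0},{"claw":0,"linear":[0,26,-27.6],"twist":0},{"claw":0,"linear":[0,26,-27.6],"twist":0},{"claw":0,"linear":[0,26,-27.6],"twist":0},{"claw":0,"linear":[0,26,-27.6],"twist":0},{"claw":0,"linear":[0,26,-27.6],"twist":0},{"claw":0,"linear":[0,0,0],"twist":0},{"claw":0,"linear":[0,0,0],"twist":0}]'
```

```text
clock: 1.23
tool_pos: [0.3747, 0.4478, 0.2067]
orientation: [-110.7, 90.0, 69.3]
force: [0.6, 0.4, 0.4]
opening: 0.0264
clock: 2.07
tool_pos: [0.5955, 0.2391, 0.2058]
orientation: [40.9, 90.0, -139.4]
force: [-0.1, 1.1, 1.0]
opening: 0.0002
```

```bash
cat > g.py <<'E'
# guard: nonzero exit (stop) when upward force exceeds the limit
import sys
from h import *
o=get_obs();print('z %.4f Fz %.1f F %s'%(o['tool_pos'][2],o['force'][2],np.round(o['force'],1)))
sys.exit(o['force'][2]>float(sys.argv[1]))
E
python3 -m pendant '[{"claw":0,"linear":[0,-2.5,1.5],"twist":0},{"claw":0,"linear":[12,0,0],"twist":0},{"claw":0,"linear":[20,0,0],"twist":0},{"claw":0,"linear":[16,0,0],"twist":0},{"claw":0,"linear":[4,0,0],"twist":0},{"claw":0,"linear":[0,0,0],"twist":0},{"claw":0,"linear":[1,0,0],"twist":0},{"claw":0,"linear":[1,0,0],"twist":0},{"claw":0,"linear":[1,0,0],"twist":0},{"claw":0,"linear":[1,0,0],"twist":0}]'
python3 g.py 8 && python3 -m pendant '[{"claw":0,"linear":[1,0,0],"twist":0},{"claw":0,"linear":[1,0,0],"twist":0},{"claw":0,"linear":[1,0,0],"twist":0},{"claw":0,"linear":[1,0,0],"twist":0},{"claw":0,"linear":[1,0,0],"twist":0},{"claw":0,"linear":[0.5,0,0],"twist":0},{"claw":0,"linear":[0.5,0,0],"twist":0},{"claw":0,"linear":[0,0,0],"twist":0},{"claw":0,"linear":[0,0,0],"twist":0},{"claw":0,"linear":[0,0,0],"twist":0}]'; python3 g.py 8
```

```text
clock: 2.9
tool_pos: [0.5932, 0.2439, 0.1511]
orientation: [-144.7, 89.9, 35.2]
force: [-0.5, -0.7, -0.2]
opening: 0.0001
z 0.1511 Fz -0.2 F [-0.5 -0.7 -0.2]
z 0.1511 Fz -0.2 F [-0.5 -0.7 -0.2]False
False
```

```bash
sed -i 's/sys.exit(\(.*\))$/sys.exit(int(\1))/' g.py
python3 -m pendant '[{"claw":0,"linear":[1,0,0],"twist":0},{"claw":0,"linear":[1,0,0],"twist":0},{"claw":0,"linear":[1,0,0],"twist":0},{"claw":0,"linear":[1,0,0],"twist":0},{"claw":0,"linear":[1,0,0],"twist":0},{"claw":0,"linear":[0.5,0,0],"twist":0},{"claw":0,"linear":[0.5,0,0],"twist":0},{"claw":0,"linear":[0.5,0,0],"twist":0},{"claw":0,"linear":[0.5,0,0],"twist":0},{"claw":0,"linear":[0.5,0,0],"twist":0}]'; python3 g.py 8
```

```text
clock: 3.73
tool_pos: [0.5929, 0.2435, 0.1429]
orientation: [160.0, 90.0, -20.1]
force: [-0.4, -0.0, 0.6]
opening: 0.0003
z 0.1429 Fz 0.6 F [-0.4 -0.   0.6]
```

```bash
python3 - <<'E'
from h import *
a,d=snapshot('scene');b,d2=snapshot('side')
np.save('s1.npy',d)
A=cv2.resize(a[180:300,320:500],(600,400),interpolation=cv2.INTER_CUBIC)[:,:390]
B=cv2.resize(b[120:240,240:360],(400,400),interpolation=cv2.INTER_CUBIC)
cv2.imwrite('pics/c1.png',np.hstack([A,B])[:,:,::-1])
print(get_obs()['tool_pos'],get_obs()['force'])
A=cv2.resize(a[180:300,390:510],(400,400),interpolation=cv2.INTER_CUBIC)
cv2.imwrite('pics/c1.png',np.hstack([A,B])[:,:,::-1])
E
```

```text
[0.5928571  0.24349597 0.14279154] [-0.34876045  0.14429597 -0.23944442]
```

View pics/c1.png

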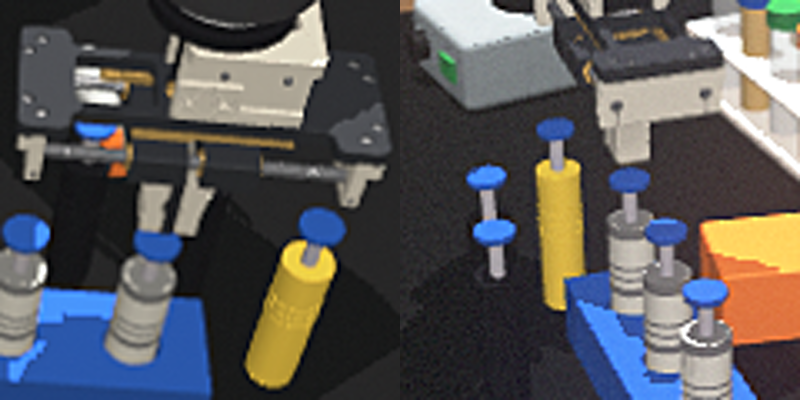

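```bash
cat > caps.py <<'E'
from h import *
def caps(n):
    im,d=snapshot(n);c=cam(n);h=cv2.cvtColor(im,cv2.COLOR_RGB2HSV)
    m=(h[...,0]>100)&(h[...,0]<125)&(h[...,1]>150)&(h[...,2]>50)&(d>0)
    P=np.full((480,640,3),9.)
    for v,u in zip(*np.where(m)): P[v,u]=at_d(n,u,v,d[v,u],c)
    ok=(P[...,2]>.105)&(P[...,2]<.17)&(P[...,0]<.75)&(abs(P[...,1]-.2)<.2)
    k,l,s,ce=cv2.connectedComponentsWithStats(ok.astype(np.uint8))
    for i in range(1,k):
        if s[i,4]>15:
            q=P[l==i];zt=np.percentile(q[:,2],80);t=q[q[:,2]>zt-.004]
            print(n,np.round(ce[i]),s[i,4],'zt %.4f'%zt,np.round((t.min(0)+t.max(0))/2,4))
    return im,d
E
python3 - <<'E'
from caps import *
for n in('scene','side'):
    im,d=caps(n);print('tip px',proj(n,get_obs()['tool_pos']))
im,d=snapshot('side');c=cam('side')
u0,v0=map(int,proj('side',get_obs()['tool_pos']))
for v in range(v0-16,v0+14): print(v,im[v,u0],np.round(at_d('side',u0,v,d[v,u0],c),4))
E
```

```text
scene [418. 219.] 36 zt 0.1446 [0.5022 0.2069 0.144 ]
scene [358. 248.] 119 zt 0.1462 [0.5985 0.0881 0.1457]
scene [486. 248.] 123 zt 0.1441 [0.5675 0.3421 0.1442]
scene [397. 250.] 122 zt 0.1486 [0.5972 0.165  0.1476]
scene [437. 253.] 96 zt 0.1479 [0.5983 0.2427 0.1562]
tip px (np.float64(437.07639829375944), np.float64(253.07829245509015))
side [286. 158.] 57 zt 0.1454 [0.5662 0.3399 0.1447]
side [266. 173.] 73 zt 0.1445 [0.5049 0.2816 0.1434]
side [308. 174.] 69 zt 0.1482 [0.5943 0.2419 0.1467]
side [268. 189.] 84 zt 0.1445 [0.4937 0.2053 0.1442]
side [319. 189.] 74 zt 0.1487 [0.5965 0.1627 0.1477]
side [331. 207.] 88 zt 0.1461 [0.5989 0.0863 0.1453]
tip px (np.float64(307.56988171330136), np.float64(174.25388107819487))
158 [176 166 156] [0.5889 0.2277 0.1911]
159 [179 167 153] [0.5881 0.2252 0.19  ]
160 [180 171 159] [0.5889 0.2285 0.1859]
161 [183 176 162] [0.5887 0.228  0.1837]
162 [179 170 155] [0.5897 0.2322 0.1792]
163 [188 180 169] [0.5885 0.2279 0.1789]
164 [189 180 167] [0.5888 0.2295 0.1757]
165 [188 181 166] [0.5879 0.2262 0.175 ]
166 [197 188 172] [0.5887 0.2297 0.17
[... 161 characters left out ...]
83]
171 [ 47  80 161] [0.5936 0.2502 0.1477]
172 [ 57  89 168] [0.5922 0.2453 0.1478]
173 [ 53  84 165] [0.5909 0.2403 0.148 ]
174 [ 59  89 167] [0.5894 0.235  0.1483]
175 [ 58  95 176] [0.5889 0.2335 0.1466]
176 [ 49  78 155] [0.5885 0.2323 0.1448]
177 [ 63  90 151] [0.588  0.2306 0.1432]
178 [164 159 160] [0.5913 0.2439 0.1335]
179 [166 157 162] [0.5905 0.2411 0.1325]
180 [159 149 157] [0.5921 0.2474 0.1265]
181 [154 145 154] [0.5903 0.2409 0.1275]
182 [155 154 158] [0.5896 0.2387 0.1263]
183 [153 144 151] [0.5909 0.2441 0.1207]
184 [137 132 134] [0.5905 0.2427 0.1189]
185 [138 131 138] [0.5899 0.2408 0.1174]
186 [130 126 129] [0.5892 0.2382 0.1163]
187 [125 120 119] [0.5887 0.2367 0.1147]
```

```bash
python3 - <<'E'
from h import *
print(get_obs()['tool_pos'],get_obs()['opening'])
for n in('scene','side'):
    im,d=snapshot(n);c=cam(n);q=[]
    for v in range(130,270):
        for u in range(280,470):
            if d[v,u]>0:
                p=at_d(n,u,v,d[v,u],c)
                if abs(p[0]-.593)<.03 and abs(p[1]-.2435)<.04 and .152<p[2]<.20:q.append(p)
    q=np.array(q)
    for a in np.arange(.152,.2,.004):
        s=q[(q[:,2]>=a)&(q[:,2]<a+.004)]
        if len(s):print(n,round(a,3),len(s),s.min(0).round(4),s.max(0).round(4))
E
```

```text
[0.5929042  0.24355143 0.14291805] 0.00023589837577111432
scene 0.16 5 [0.6001 0.2398 0.1621] [0.6027 0.2491 0.1637]
scene 0.164 17 [0.6013 0.2294 0.1642] [0.6045 0.2566 0.1678]
scene 0.168 27 [0.5842 0.2287 0.1684] [0.6063 0.2576 0.172 ]
scene 0.172 26 [0.5812 0.2286 0.1723] [0.607  0.2588 0.176 ]
scene 0.176 22 [0.5966 0.2293 0.176 ] [0.6058 0.2575 0.1797]
scene 0.18 36 [0.5965 0.2287 0.18  ] [0.6063 0.259  0.1839]
scene 0.184 19 [0.6005 0.2278 0.1841] [0.6045 0.2586 0.1879]
scene 0.188 24 [0.6017 0.2274 0.188 ] [0.6058 0.2596 0.1919]
scene 0.192 29 [0.6005 0.2266 0.1921] [0.6068 0.2604 0.1958]
scene 0.196 30 [0.6012 0.2259 0.1961] [0.6058 0.2634 0.1999]
side 0.16 1 [0.5862 0.2471 0.1605] [0.5862 0.2471 0.1605]
side 0.164 12 [0.5847 0.2264 0.1642] [0.6037 0.2492 0.1679]
side 0.168 20 [0.582  0.2244 0.1684] [0.6043 0.2522 0.1718]
side 0.172 21 [0.5828 0.2246 0.1721] [0.6047 0.2514 0.1759]
side 0.176 28 [0.5825 0.2235 0.1762] [0.6054 0.26   0.1799]
side 0.18 15 [0.583  0.2256 0.1802] [0.6018 0.2503 0.1839]
side 0.184 15 [0.5831 0.2254 0.1841] [0.6056 0.2321 0.1871]
side 0.188 21 [0.5825 0.2218 0.1885] [0.6046 0.233  0.1915]
side 0.192 8 [0.5839 0.2242 0.1921] [0.6038 0.2264 0.1952]
side 0.196 1 [0.5875 0.2219 0.1964] [0.5875 0.2219 0.1964]
```

```bash
python3 - <<'E'
from h import *
for n in('scene','side'):
    print(n,proj(n,[.153,.657,.2054]));d=np.load(n+'0.npy');c=cam(n);q=[]
    for v in range(0,160):
        for u in (range(50,180) if n=='side' else range(540,640)):
            if d[v,u]>0:
                p=at_d(n,u,v,d[v,u],c)
                if abs(p[0]-.153)<.1 and abs(p[1]-.657)<.1 and .14<p[2]<.30:q.append(p)
    q=np.array(q);print(len(q))
    if len(q):
        for a in np.arange(.14,.3,.008):
            s=q[(q[:,2]>=a)&(q[:,2]<a+.008)]
            if len(s):print(n,round(a,3),len(s),s.min(0).round(4),s.max(0).round(4))
E
```

```text
scene (np.float64(602.4621429697576), np.float64(117.18006037666133))
464
scene 0.22 9 [0.1476 0.6122 0.2241] [0.1743 0.7091 0.2274]
scene 0.228 49 [0.1317 0.5975 0.2281] [0.1782 0.7146 0.2358]
scene 0.236 55 [0.1348 0.5958 0.2361] [0.1784 0.7122 0.244 ]
scene 0.244 58 [0.1333 0.5959 0.2441] [0.1798 0.715  0.2519]
scene 0.252 64 [0.1336 0.5948 0.2521] [0.1805 0.7154 0.26  ]
scene 0.26 60 [0.1311 0.5943 0.26  ] [0.1801 0.7143 0.2678]
scene 0.268 69 [0.1438 0.5919 0.2681] [0.1792 0.7091 0.2759]
scene 0.276 33 [0.1391 0.5923 0.2763] [0.1788 0.7068 0.2826]
scene 0.284 10 [0.1641 0.6994 0.2841] [0.1789 0.704  0.2917]
scene 0.292 57 [0.0989 0.563  0.2928] [0.1853 0.7116 0.2998]
side (np.float64(106.83924736462075), np.float64(112.03308422590246))
484
side 0.22 11 [0.1336 0.5985 0.2253] [0.1753 0.7092 0.2278]
side 0.228 51 [0.1289 0.5941 0.228 ] [0.1785 0.7181 0.2359]
side 0.236 58 [0.1306 0.5914 0.2362] [0.1777 0.7153 0.244 ]
side 0.244 49 [0.1331 0.5942 0.2441] [0.1772 0.7077 0.252 ]
side 0.252 49 [0.1315 0.59   0.2522] [0.1807 0.7118 0.2598]
side 0.26 43 [0.1292 0.592  0.2602] [0.1789 0.7189 0.2679]
side 0.268 38 [0.1302 0.5896 0.2681] [0.1802 0.7206 0.2758]
side 0.276 37 [0.1288 0.5864 0.276 ] [0.1796 0.722  0.2835]
side 0.284 20 [0.1023 0.5684 0.2857] [0.2081 0.734  0.2916]
side 0.292 128 [0.0959 0.5578 0.292 ] [0.2123 0.7333 0.3   ]
```

The depth readings show the physical fingertips about 19 mm above the reported TCP, both open and closed. I'll use tip z = tool z + 0.019 from here on.

```bash
python3 -m pendant '[{"claw":0,"linear":[4,0,1],"twist":0},{"claw":0,"linear":[4,1,0],"twist":0},{"claw":0,"linear":[3,0,0],"twist":0},{"claw":0,"linear":[1,0,0],"twist":0},{"claw":0,"linear":[1,0,0],"twist":0},{"claw":0,"linear":[1,0,0],"twist":0},{"claw":0,"linear":[1,0,0],"twist":0},{"claw":0,"linear":[1,0,0],"twist":0},{"claw":0,"linear":[1,0,0],"twist":0},{"claw":0,"linear":[0.5,0,0],"twist":0}]'; python3 g.py 9
```

```text
clock: 4.92
tool_pos: [0.5922, 0.2427, 0.1258]
orientation: [-157.4, 89.9, 22.6]
force: [-1.1, -0.4, 3.9]
opening: 0.0006
z 0.1258 Fz 3.9 F [-1.1 -0.4  3.9]
```

```bash
python3 -m pendant '[{"claw":0,"linear":[0.5,0,-1],"twist":0},{"claw":0,"linear":[0.5,0,0],"twist":0},{"claw":0,"linear":[0.5,0,0],"twist":0},{"claw":0,"linear":[0.5,0,0],"twist":0},{"claw":0,"linear":[0.5,0,0],"twist":0},{"claw":0,"linear":[0.5,0,0],"twist":0},{"claw":0,"linear":[0.5,0,0],"twist":0},{"claw":0,"linear":[0,0,0],"twist":0},{"claw":0,"linear":[0,0,0],"twist":0},{"claw":0,"linear":[0,0,0],"twist":0}]'; python3 g.py 8 && python3 -m pendant '[{"claw":0,"linear":[0.2,0,0],"twist":0},{"claw":0,"linear":[0.2,0,0],"twist":0},{"claw":0,"linear":[0.2,0,0],"twist":0},{"claw":0,"linear":[0.2,0,0],"twist":0},{"claw":0,"linear":[0.2,0,0],"twist":0},{"claw":0,"linear":[0.2,0,0],"twist":0},{"claw":0,"linear":[0.2,0,0],"twist":0},{"claw":0,"linear":[0.2,0,0],"twist":0},{"claw":0,"linear":[0.2,0,0],"twist":0},{"claw":0,"linear":[0.2,0,0],"twist":0}]' && python3 g.py 8
```

```text
clock: 5.75
tool_pos: [0.5928, 0.2425, 0.1217]
orientation: [16.1, 90.0, -163.9]
force: [-0.3, -0.1, 2.8]
opening: 0.0006
z 0.1217 Fz 2.8 F [-0.3 -0.1  2.8]
clock: 6.58
tool_pos: [0.5929, 0.2425, 0.1198]
orientation: [-13.8, 90.0, 166.1]
force: [-0.6, 0.0, 3.5]
opening: 0.0002
z 0.1198 Fz 3.5 F [-0.6  0.   3.5]
```

```bash
python3 -m pendant '[{"claw":0,"linear":[0.2,0,0],"twist":0},{"claw":0,"linear":[0.2,0,0],"twist":0},{"claw":0,"linear":[0.2,0,0],"twist":0},{"claw":0,"linear":[0.2,0,0],"twist":0},{"claw":0,"linear":[0.2,0,0],"twist":0},{"claw":0,"linear":[0.2,0,0],"twist":0},{"claw":0,"linear":[0.2,0,0],"twist":0},{"claw":0,"linear":[0.2,0,0],"twist":0},{"claw":0,"linear":[0,0,0],"twist":0},{"claw":0,"linear":[0,0,0],"twist":0}]'; python3 g.py 7.5 && python3 -m pendant '[{"claw":0,"linear":[0.2,0,0],"twist":0},{"claw":0,"linear":[0.2,0,0],"twist":0},{"claw":0,"linear":[0.2,0,0],"twist":0},{"claw":0,"linear":[0.2,0,0],"twist":0},{"claw":0,"linear":[0.2,0,0],"twist":0},{"claw":0,"linear":[0.2,0,0],"twist":0},{"claw":0,"linear":[0.2,0,0],"twist":0},{"claw":0,"linear":[0.2,0,0],"twist":0},{"claw":0,"linear":[0,0,0],"twist":0},{"claw":0,"linear":[0,0,0],"twist":0}]' && python3 g.py 7.5 && python3 -m pendant '[{"claw":0,"linear":[0.2,0,0],"twist":0},{"claw":0,"linear":[0.2,0,0],"twist":0},{"claw":0,"linear":[0.2,0,0],"twist":0},{"claw":0,"linear":[0.2,0,0],"twist":0},{"claw":0,"linear":[0.2,0,0],"twist":0},{"claw":0,"linear":[0.2,0,0],"twist":0},{"claw":0,"linear":[0.2,0,0],"twist":0},{"claw":0,"linear":[0.2,0,0],"twist":0},{"claw":0,"linear":[0,0,0],"twist":0},{"claw":0,"linear":[0,0,0],"twist":0}]' && python3 g.py 7.5
```

```text
clock: 7.42
tool_pos: [0.5928, 0.2425, 0.1182]
orientation: [24.7, 90.0, -155.3]
force: [-0.9, -0.1, 3.6]
opening: -0.0003
z 0.1182 Fz 3.6 F [-0.9 -0.1  3.6]
clock: 8.25
tool_pos: [0.5931, 0.2426, 0.117]
orientation: [-161.6, 90.0, 18.3]
force: [-0.8, -0.7, 6.8]
opening: 0.0005
z 0.1170 Fz 6.8 F [-0.8 -0.7  6.8]
clock: 9.08
tool_pos: [0.5935, 0.2428, 0.1161]
orientation: [-160.6, 89.9, 19.4]
force: [-2.2, -0.4, 9.9]
opening: 0.0005
z 0.1161 Fz 9.9 F [-2.2 -0.4  9.9]
```

The left dispenser's force rose from 3.6 to 6.8 to 9.9 N over about 2 mm, so it is blocked and I've stopped pushing. Next is the middle one.

```bash
python3 -m pendant '[{"claw":0,"linear":[-12,0,0],"twist":0},{"claw":0,"linear":[-20,0,0],"twist":0},{"claw":0,"linear":[0,26,-1],"twist":0},{"claw":0,"linear":[0,26,-1],"twist":0},{"claw":0,"linear":[0,26.5,-1],"twist":0},{"claw":0,"linear":[6,0,-1],"twist":0},{"claw":0,"linear":[8,0,0],"twist":0},{"claw":0,"linear":[2,0,0],"twist":0},{"claw":0,"linear":[1,0,0],"twist":0},{"claw":0,"linear":[1,0,0],"twist":0}]'; python3 g.py 8 && python3 -m pendant '[{"claw":0,"linear":[1,0,0],"twist":0},{"claw":0,"linear":[1,0,0],"twist":0},{"claw":0,"linear":[1,0,0],"twist":0},{"claw":0,"linear":[1,0,0],"twist":0},{"claw":0,"linear":[1,0,0],"twist":0},{"claw":0,"linear":[0.5,0,0],"twist":0},{"claw":0,"linear":[0.5,0,0],"twist":0},{"claw":0,"linear":[0.5,0,0],"twist":0},{"claw":0,"linear":[0,0,0],"twist":0},{"claw":0,"linear":[0,0,0],"twist":0}]' && python3 g.py 8
```

```text
clock: 9.92
tool_pos: [0.5966, 0.1646, 0.1286]
orientation: [33.2, 90.0, -146.8]
force: [-0.5, 0.2, -0.1]
opening: 0.0007
z 0.1286 Fz -0.1 F [-0.5  0.2 -0.1]
clock: 10.75
tool_pos: [0.5968, 0.164, 0.1225]
orientation: [-108.3, 90.0, 71.7]
force: [-0.7, 1.3, 2.9]
opening: 0.0005
z 0.1225 Fz 2.9 F [-0.7  1.3  2.9]
```

```bash
python3 -m pendant '[{"claw":0,"linear":[0.4,0,0],"twist":0},{"claw":0,"linear":[0.4,0,0],"twist":0},{"claw":0,"linear":[0.4,0,0],"twist":0},{"claw":0,"linear":[0.4,0,0],"twist":0},{"claw":0,"linear":[0.4,0,0],"twist":0},{"claw":0,"linear":[0.3,0,0],"twist":0},{"claw":0,"linear":[0.3,0,0],"twist":0},{"claw":0,"linear":[0.3,0,0],"twist":0},{"claw":0,"linear":[0.3,0,0],"twist":0},{"claw":0,"linear":[0.3,0,0],"twist":0}]'; python3 g.py 7 && python3 -m pendant '[{"claw":0,"linear":[0.3,0,0],"twist":0},{"claw":0,"linear":[0.3,0,0],"twist":0},{"claw":0,"linear":[0.3,0,0],"twist":0},{"claw":0,"linear":[0.2,0,0],"twist":0},{"claw":0,"linear":[0.2,0,0],"twist":0},{"claw":0,"linear":[0.2,0,0],"twist":0},{"claw":0,"linear":[0.2,0,0],"twist":0},{"claw":0,"linear":[0.2,0,0],"twist":0},{"claw":0,"linear":[0.2,0,0],"twist":0},{"claw":0,"linear":[0.2,0,0],"twist":0}]' && python3 g.py 7 && python3 -m pendant '[{"claw":0,"linear":[0.3,0,0],"twist":0},{"claw":0,"linear":[0.3,0,0],"twist":0},{"claw":0,"linear":[0.3,0,0],"twist":0},{"claw":0,"linear":[0.3,0,0],"twist":0},{"claw":0,"linear":[0.3,0,0],"twist":0},{"claw":0,"linear":[0.3,0,0],"twist":0},{"claw":0,"linear":[0.3,0,0],"twist":0},{"claw":0,"linear":[0.3,0,0],"twist":0},{"claw":0,"linear":[0.3,0,0],"twist":0},{"claw":0,"linear":[0,0,0],"twist":0}]' && python3 g.py 7
```

```text
clock: 11.58
tool_pos: [0.5968, 0.164, 0.119]
orientation: [30.5, 90.0, -149.5]
force: [-1.5, 1.4, 2.9]
opening: 0.0002
z 0.1190 Fz 2.9 F [-1.5  1.4  2.9]
clock: 12.42
tool_pos: [0.5968, 0.164, 0.1168]
orientation: [-138.3, 90.0, 41.7]
force: [0.4, 0.6, 4.4]
opening: 0.0006
z 0.1168 Fz 4.4 F [0.4 0.6 4.4]
clock: 13.25
tool_pos: [0.5968, 0.164, 0.114]
orientation: [29.4, 90.0, -150.7]
force: [-0.1, 1.0, 2.8]
opening: 0.0006
z 0.1140 Fz 2.8 F [-0.1  1.   2.8]
```

```bash
python3 -m pendant '[{"claw":0,"linear":[0.8,0,0],"twist":0},{"claw":0,"linear":[0.8,0,0],"twist":0},{"claw":0,"linear":[0.8,0,0],"twist":0},{"claw":0,"linear":[0.8,0,0],"twist":0},{"claw":0,"linear":[0.8,0,0],"twist":0},{"claw":0,"linear":[0.8,0,0],"twist":0},{"claw":0,"linear":[0.8,0,0],"twist":0},{"claw":0,"linear":[0.8,0,0],"twist":0},{"claw":0,"linear":[0.8,0,0],"twist":0},{"claw":0,"linear":[0.3,0,0],"twist":0}]'; python3 g.py 10 && python3 -m pendant '[{"claw":0,"linear":[0.4,0,0],"twist":0},{"claw":0,"linear":[0.4,0,0],"twist":0},{"claw":0,"linear":[0.4,0,0],"twist":0},{"claw":0,"linear":[0.4,0,0],"twist":0},{"claw":0,"linear":[0.4,0,0],"twist":0},{"claw":0,"linear":[0.2,0,0],"twist":0},{"claw":0,"linear":[0.2,0,0],"twist":0},{"claw":0,"linear":[0.2,0,0],"twist":0},{"claw":0,"linear":[0.2,0,0],"twist":0},{"claw":0,"linear":[0.2,0,0],"twist":0}]' && python3 g.py 10
```

```text
clock: 14.08
tool_pos: [0.5967, 0.164, 0.1064]
orientation: [28.7, 90.0, -151.3]
force: [0.6, -0.4, 2.8]
opening: 0.0006
z 0.1064 Fz 2.8 F [ 0.6 -0.4  2.8]
clock: 14.92
tool_pos: [0.5968, 0.164, 0.1035]
orientation: [-50.2, 90.0, 129.8]
force: [-0.2, -0.3, 3.8]
opening: 0.0004
z 0.1035 Fz 3.8 F [-0.2 -0.3  3.8]
```

```bash
python3 -m pendant '[{"claw":0,"linear":[0.3,0,0],"twist":0},{"claw":0,"linear":[0.3,0,0],"twist":0},{"claw":0,"linear":[0.3,0,0],"twist":0},{"claw":0,"linear":[0.3,0,0],"twist":0},{"claw":0,"linear":[0.3,0,0],"twist":0},{"claw":0,"linear":[0,0,0],"twist":0},{"claw":0,"linear":[0,0,0],"twist":0},{"claw":0,"linear":[0,0,0],"twist":0},{"claw":0,"linear":[0,0,0],"twist":0},{"claw":0,"linear":[0,0,0],"twist":0}]'; python3 g.py 12
```

```text
clock: 15.75
tool_pos: [0.5974, 0.1643, 0.1031]
orientation: [-163.1, 89.9, 16.9]
force: [-1.5, 0.5, 8.5]
opening: -0.0
z 0.1031 Fz 8.5 F [-1.5  0.5  8.5]
```

```bash
python3 -m pendant '[{"claw":0,"linear":[0.6,0,0],"twist":0},{"claw":0,"linear":[0.6,0,0],"twist":0},{"claw":0,"linear":[0,0,0],"twist":0},{"claw":0,"linear":[0,0,0],"twist":0},{"claw":0,"linear":[0,0,0],"twist":0},{"claw":0,"linear":[0,0,0],"twist":0},{"claw":0,"linear":[0,0,0],"twist":0},{"claw":0,"linear":[0,0,0],"twist":0},{"claw":0,"linear":[0,0,0],"twist":0},{"claw":0,"linear":[0,0,0],"twist":0}]'; python3 g.py 30 && python3 -m pendant '[{"claw":0,"linear":[-15,0,0],"twist":0},{"claw":0,"linear":[-25,0,0],"twist":0},{"claw":0,"linear":[0,26,-1],"twist":0},{"claw":0,"linear":[0,26,-1],"twist":0},{"claw":0,"linear":[0,25,0],"twist":0},{"claw":0,"linear":[5,0,0],"twist":0},{"claw":0,"linear":[5,0,0],"twist":0},{"claw":0,"linear":[1,0,0],"twist":0},{"claw":0,"linear":[1,0,0],"twist":0},{"claw":0,"linear":[1,0,0],"twist":0}]'; python3 g.py 9
```

```text
clock: 16.58
tool_pos: [0.5982, 0.1644, 0.103]
orientation: [-165.8, 89.8, 14.2]
force: [-1.9, 0.3, 14.5]
opening: 0.0001
z 0.1030 Fz 14.5 F [-1.9  0.3 14.5]
clock: 17.42
tool_pos: [0.5986, 0.0876, 0.1274]
orientation: [24.5, 90.0, -155.5]
force: [0.2, -0.4, -0.8]
opening: 0.0004
z 0.1274 Fz -0.8 F [ 0.2 -0.4 -0.8]
```

```bash
python3 -m pendant '[{"claw":0,"linear":[1,0,0],"twist":0},{"claw":0,"linear":[1,0,0],"twist":0},{"claw":0,"linear":[1,0,0],"twist":0},{"claw":0,"linear":[0.6,0,0],"twist":0},{"claw":0,"linear":[0.6,0,0],"twist":0},{"claw":0,"linear":[0.6,0,0],"twist":0},{"claw":0,"linear":[0.4,0,0],"twist":0},{"claw":0,"linear":[0.4,0,0],"twist":0},{"claw":0,"linear":[0.4,0,0],"twist":0},{"claw":0,"linear":[0.4,0,0],"twist":0}]'; python3 g.py 7 && python3 -m pendant '[{"claw":0,"linear":[0.4,0,0],"twist":0},{"claw":0,"linear":[0.4,0,0],"twist":0},{"claw":0,"linear":[0.4,0,0],"twist":0},{"claw":0,"linear":[0.4,0,0],"twist":0},{"claw":0,"linear":[0.3,0,0],"twist":0},{"claw":0,"linear":[0.3,0,0],"twist":0},{"claw":0,"linear":[0.2,0,0],"twist":0},{"claw":0,"linear":[0.2,0,0],"twist":0},{"claw":0,"linear":[0.2,0,0],"twist":0},{"claw":0,"linear":[0.2,0,0],"twist":0}]' && python3 g.py 7 && python3 -m pendant '[{"claw":0,"linear":[0.3,0,0],"twist":0},{"claw":0,"linear":[0.3,0,0],"twist":0},{"claw":0,"linear":[0.3,0,0],"twist":0},{"claw":0,"linear":[0.3,0,0],"twist":0},{"claw":0,"linear":[0.3,0,0],"twist":0},{"claw":0,"linear":[0.3,0,0],"twist":0},{"claw":0,"linear":[0.2,0,0],"twist":0},{"claw":0,"linear":[0.2,0,0],"twist":0},{"claw":0,"linear":[0.2,0,0],"twist":0},{"claw":0,"linear":[0.2,0,0],"twist":0}]' && python3 g.py 7
```

```text
clock: 18.25
tool_pos: [0.5989, 0.0871, 0.1215]
orientation: [-162.2, 90.0, 17.7]
force: [0.1, 0.6, 4.1]
opening: 0.0006
z 0.1215 Fz 4.1 F [0.1 0.6 4.1]
clock: 19.08
tool_pos: [0.5988, 0.087, 0.1185]
orientation: [-148.8, 90.0, 31.2]
force: [0.9, 0.3, 3.9]
opening: 0.0004
z 0.1185 Fz 3.9 F [0.9 0.3 3.9]
clock: 19.92
tool_pos: [0.5988, 0.087, 0.1159]
orientation: [177.5, 90.0, -2.6]
force: [0.0, 0.2, 4.0]
opening: 0.0004
z 0.1159 Fz 4.0 F [0.  0.2 4. ]
```

```bash
python3 -m pendant '[{"claw":0,"linear":[0.3,0,0],"twist":0},{"claw":0,"linear":[0.3,0,0],"twist":0},{"claw":0,"linear":[0.4,0,0],"twist":0},{"claw":0,"linear":[0.4,0,0],"twist":0},{"claw":0,"linear":[0.5,0,0],"twist":0},{"claw":0,"linear":[0.5,0,0],"twist":0},{"claw":0,"linear":[0.5,0,0],"twist":0},{"claw":0,"linear":[0.5,0,0],"twist":0},{"claw":0,"linear":[0.5,0,0],"twist":0},{"claw":0,"linear":[0.5,0,0],"twist":0}]'; python3 g.py 7.5 && python3 -m pendant '[{"claw":0,"linear":[0.8,0,0],"twist":0},{"claw":0,"linear":[0.8,0,0],"twist":0},{"claw":0,"linear":[0.8,0,0],"twist":0},{"claw":0,"linear":[0.8,0,0],"twist":0},{"claw":0,"linear":[0.6,0,0],"twist":0},{"claw":0,"linear":[0.6,0,0],"twist":0},{"claw":0,"linear":[0.6,0,0],"twist":0},{"claw":0,"linear":[0.6,0,0],"twist":0},{"claw":0,"linear":[0.5,0,0],"twist":0},{"claw":0,"linear":[0.5,0,0],"twist":0}]' && python3 g.py 9 && python3 -m pendant '[{"claw":0,"linear":[0.4,0,0],"twist":0},{"claw":0,"linear":[0.4,0,0],"twist":0},{"claw":0,"linear":[0.4,0,0],"twist":0},{"claw":0,"linear":[0.4,0,0],"twist":0},{"claw":0,"linear":[0.3,0,0],"twist":0},{"claw":0,"linear":[0.3,0,0],"twist":0},{"claw":0,"linear":[0.3,0,0],"twist":0},{"claw":0,"linear":[0.3,0,0],"twist":0},{"claw":0,"linear":[0.3,0,0],"twist":0},{"claw":0,"linear":[0,0,0],"twist":0}]' && python3 g.py 9
```

```text
clock: 20.75
tool_pos: [0.5987, 0.087, 0.1114]
orientation: [33.8, 90.0, -146.3]
force: [0.0, 0.5, 3.4]
opening: 0.0005
z 0.1114 Fz 3.4 F [0.  0.5 3.4]
clock: 21.58
tool_pos: [0.5987, 0.0871, 0.1048]
orientation: [-113.3, 90.0, 66.6]
force: [0.1, -0.5, 3.7]
opening: 0.0003
z 0.1048 Fz 3.7 F [ 0.1 -0.5  3.7]
clock: 22.42
tool_pos: [0.5996, 0.0872, 0.1031]
orientation: [-172.6, 89.9, 7.4]
force: [-1.3, -0.4, 10.7]
opening: 0.0006
z 0.1031 Fz 10.7 F [-1.3 -0.4 10.7]
```

```bash
python3 -m pendant '[{"claw":0,"linear":[0.8,0,0],"twist":0},{"claw":0,"linear":[0,0,0],"twist":0},{"claw":0,"linear":[-20,0,0],"twist":0},{"claw":0,"linear":[-40,0,0],"twist":0},{"claw":60,"linear":[0,-39,1.5],"twist":0},{"claw":60,"linear":[0,-39,1.5],"twist":0},{"claw":60,"linear":[0,-39,1],"twist":0},{"claw":60,"linear":[0,-38.5,1],"twist":0},{"claw":60,"linear":[0,0,0],"twist":0.12},{"claw":60,"linear":[0,0,0],"twist":0.12}]'; python3 -m pendant '[{"claw":60,"linear":[0,0,0],"twist":0.12},{"claw":60,"linear":[0,0,0],"twist":0.12},{"claw":60,"linear":[0,0,0],"twist":0},{"claw":60,"linear":[0,0,0],"twist":0},{"claw":60,"linear":[0,0,0],"twist":0},{"claw":60,"linear":[0,0,0],"twist":0},{"claw":60,"linear":[0,0,0],"twist":0},{"claw":60,"linear":[0,0,0],"twist":0},{"claw":60,"linear":[0,0,0],"twist":0},{"claw":60,"linear":[0,0,0],"twist":0}]'
python3 - <<'E'
from caps import *
from scipy.spatial.transform import Rotation as Ro
o=get_obs();print(np.round(Ro.from_euler('xyz',o['orientation'],degrees=True).as_matrix(),3),o['tool_pos'])
caps('scene');im,d=caps('side')
E
```

```text
clock: 23.25
tool_pos: [0.5928, 0.2445, 0.1596]
orientation: [40.6, 89.9, -153.3]
force: [0.6, -0.7, -0.5]
opening: 0.0346
clock: 24.08
tool_pos: [0.5939, 0.2425, 0.161]
orientation: [-107.1, 90.0, 45.3]
force: [0.4, -0.4, 0.1]
opening: 0.06
[[ 0.    -0.462 -0.887]
 [ 0.    -0.887  0.462]
 [-1.    -0.    -0.   ]] [0.59386839 0.24250777 0.16098583]
scene [414. 218.] 21 zt 0.1436 [0.4997 0.1997 0.1426]
scene [456. 221.] 45 zt 0.1446 [0.4989 0.2843 0.1433]
scene [487. 249.] 85 zt 0.1440 [0.5683 0.3417 0.1432]
scene [358. 255.] 110 zt 0.1230 [0.5992 0.0882 0.1222]
scene [434. 256.] 109 zt 0.1372 [0.5944 0.2388 0.1364]
scene [396. 258.] 115 zt 0.1234 [0.597  0.1648 0.1223]
side [286. 158.] 56 zt 0.1451 [0.5665 0.34   0.1441]
side [265. 173.] 72 zt 0.1450 [0.5053 0.2824 0.1437]
side [309. 179.] 74 zt 0.1374 [0.5928 0.238  0.1368]
side [268. 189.] 82 zt 0.1443 [0.4938 0.2055 0.1432]
side [320. 199.] 80 zt 0.1233 [0.5976 0.1645 0.1225]
side [331. 217.] 94 zt 0.1232 [0.5995 0.0862 0.1223]
```

```bash
python3 -m pendant '[{"claw":60,"linear":[0,3,-1.6],"twist":0},{"claw":60,"linear":[12,0,0],"twist":0},{"claw":60,"linear":[20,0,0],"twist":0},{"claw":60,"linear":[25,0,0],"twist":0},{"claw":60,"linear":[20,0,0],"twist":0},{"claw":60,"linear":[12,0,0],"twist":0},{"claw":60,"linear":[6,0,0],"twist":0},{"claw":60,"linear":[2,0,0],"twist":0},{"claw":60,"linear":[0,0,0],"twist":0},{"claw":60,"linear":[0,0,0],"twist":0}]'
python3 - <<'E'
from caps import *
print(get_obs()['tool_pos'],get_obs()['force'])
a,_=caps('scene');b,_=caps('side')
r=lambda i:cv2.resize(i,(400,400),interpolation=cv2.INTER_CUBIC)
cv2.imwrite('pics/c2.png',np.hstack([r(a[190:310,380:500]),r(b[130:250,240:360])])[:,:,::-1])
E
```

```text
clock: 25.02
tool_pos: [0.5946, 0.2395, 0.065]
orientation: [-124.4, 89.9, 28.1]
force: [0.7, -0.4, 0.4]
opening: 0.0598
[0.59461901 0.23953921 0.06500984] [ 0.66398059 -0.39064888  0.42989663]
scene [420. 215.] 36 zt 0.1442 [0.4894 0.2101 0.1431]
scene [358. 255.] 109 zt 0.1231 [0.5995 0.0882 0.1221]
scene [435. 253.] 36 zt 0.1373 [0.588  0.2396 0.1371]
scene [396. 258.] 114 zt 0.1230 [0.5972 0.1647 0.1225]
scene [431. 259.] 17 zt 0.1371 [0.6141 0.2324 0.149 ]
side [286. 158.] 57 zt 0.1445 [0.5668 0.3374 0.1435]
side [266. 173.] 72 zt 0.1448 [0.5054 0.2824 0.1436]
side [268. 189.] 83 zt 0.1445 [0.4937 0.2058 0.144 ]
side [320. 199.] 81 zt 0.1230 [0.5965 0.1619 0.1228]
side [331. 217.] 94 zt 0.1230 [0.5986 0.0884 0.1221]
```

View pics/c2.png

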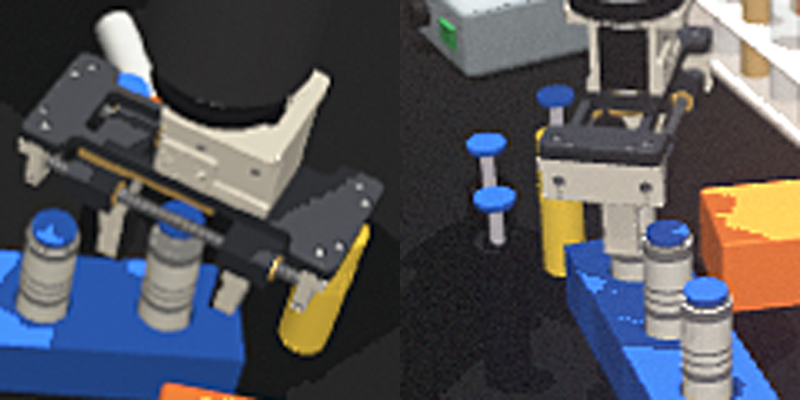

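Fingers straddle the barrel of the blocked dispenser at about (165,290) in the left panel, with no contact elsewhere. Closing on the barrel and lifting.

```bash
python3 -m pendant '[{"claw":20,"linear":[0,0,0],"twist":0},{"claw":20,"linear":[0,0,0],"twist":0},{"claw":20,"linear":[0,0,0],"twist":0},{"claw":20,"linear":[0,0,0],"twist":0},{"claw":20,"linear":[0,0,0],"twist":0},{"claw":20,"linear":[0,0,0],"twist":0},{"claw":20,"linear":[0,0,0],"twist":0},{"claw":20,"linear":[0,0,0],"twist":0},{"claw":20,"linear":[-3,0,0],"twist":0},{"claw":20,"linear":[-5,0,0],"twist":0}]'; python3 g.py 50 && python3 -m pendant '[{"claw":20,"linear":[-8,0,0],"twist":0},{"claw":20,"linear":[-12,0,0],"twist":0},{"claw":20,"linear":[-15,0,0],"twist":0},{"claw":20,"linear":[-18,0,0],"twist":0},{"claw":20,"linear":[-20,0,0],"twist":0},{"claw":20,"linear":[-20,0,0],"twist":0},{"claw":20,"linear":[-20,0,0],"twist":0},{"claw":20,"linear":[-15,0,0],"twist":0},{"claw":20,"linear":[-10,0,0],"twist":0},{"claw":20,"linear":[0,0,0],"twist":0}]'
```

```text
clock: 25.95
tool_pos: [0.5933, 0.2388, 0.0714]
orientation: [57.1, 89.9, -150.5]
force: [0.5, -0.4, -1.3]
opening: 0.0321
z 0.0714 Fz -1.3 F [ 0.5 -0.4 -1.3]
clock: 26.78
tool_pos: [0.5951, 0.2397, 0.2136]
orientation: [-121.3, 89.7, 31.2]
force: [-0.5, 0.3, -1.2]
opening: 0.0322
```

```bash
python3 -m pendant '[{"claw":20,"linear":[0,12,-6.3],"twist":0},{"claw":20,"linear":[0,22,-11.5],"twist":0},{"claw":20,"linear":[0,32,-16.7],"twist":0},{"claw":20,"linear":[0,32,-16.7],"twist":0},{"claw":20,"linear":[0,32,-16.7],"twist":0},{"claw":20,"linear":[0,32,-16.7],"twist":0},{"claw":20,"linear":[0,32,-16.7],"twist":0},{"claw":20,"linear":[0,32,-16.7],"twist":0},{"claw":20,"linear":[0,32,-16.7],"twist":0},{"claw":20,"linear":[0,32,-16.7],"twist":0}]'; python3 -m pendant '[{"claw":20,"linear":[0,32,-16.7],"twist":0},{"claw":20,"linear":[0,32,-16.7],"twist":0},{"claw":20,"linear":[0,26,-13.5],"twist":0},{"claw":20,"linear":[0,16,-8.4],"twist":0},{"claw":20,"linear":[0,0,0],"twist":0},{"claw":20,"linear":[0,0,0],"twist":0},{"claw":20,"linear":[20,0,0],"twist":0},{"claw":20,"linear":[30,0,0],"twist":0},{"claw":20,"linear":[20,0,0],"twist":0},{"claw":20,"linear":[10,0,0],"twist":0}]'
python3 - <<'E'
from h import *
print(get_obs()['tool_pos'])
a,_=snapshot('scene');b,_=snapshot('side')
r=lambda i:cv2.resize(i,(400,400),interpolation=cv2.INTER_CUBIC)
cv2.imwrite('pics/c3.png',np.hstack([r(a[180:340,150:310]),r(b[250:410,300:460])])[:,:,::-1])
E
```

```text
clock: 27.62
tool_pos: [0.5927, -0.0901, 0.2089]
orientation: [26.6, 89.9, 179.0]
force: [0.4, 0.6, -1.2]
opening: 0.0316
clock: 28.45
tool_pos: [0.5918, -0.2062, 0.1265]
orientation: [13.2, 89.7, 165.7]
force: [0.2, -1.1, -1.4]
opening: 0.0317
[ 0.59184656 -0.2061646   0.12646772]
```

View pics/c3.png

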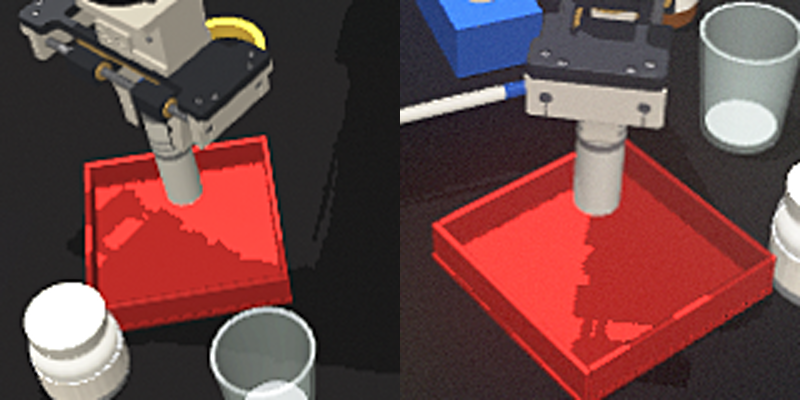

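The dispenser hangs upright, foot over the tray interior (180,200 / 597,210). Lowering it.

```bash
python3 -m pendant '[{"claw":20,"linear":[12,0,0],"twist":0},{"claw":20,"linear":[18,0,0],"twist":0},{"claw":20,"linear":[15,0,0],"twist":0},{"claw":20,"linear":[5,0,0],"twist":0},{"claw":20,"linear":[3,0,0],"twist":0},{"claw":20,"linear":[2,0,0],"twist":0},{"claw":20,"linear":[1,0,0],"twist":0},{"claw":20,"linear":[1,0,0],"twist":0},{"claw":20,"linear":[0.5,0,0],"twist":0},{"claw":20,"linear":[0,0,0],"twist":0}]'; python3 g.py 3 && python3 -m pendant '[{"claw":20,"linear":[0.5,0,0],"twist":0},{"claw":20,"linear":[0.5,0,0],"twist":0},{"claw":20,"linear":[0.5,0,0],"twist":0},{"claw":20,"linear":[0,0,0],"twist":0},{"claw":20,"linear":[0,0,0],"twist":0},{"claw":20,"linear":[0,0,0],"twist":0},{"claw":20,"linear":[0,0,0],"twist":0},{"claw":20,"linear":[0,0,0],"twist":0},{"claw":20,"linear":[0,0,0],"twist":0},{"claw":20,"linear":[0,0,0],"twist":0}]' && python3 g.py 3
```

```text
clock: 29.38
tool_pos: [0.5943, -0.2076, 0.0729]
orientation: [-157.5, 90.0, -5.0]
force: [0.1, -0.2, -0.6]
opening: 0.0321
z 0.0729 Fz -0.6 F [ 0.1 -0.2 -0.6]
clock: 30.22
tool_pos: [0.594, -0.2076, 0.071]
orientation: [12.2, 90.0, 164.7]
force: [-0.5, 0.6, -2.5]
opening: 0.0318
z 0.0710 Fz -2.5 F [-0.5  0.6 -2.5]
```

```bash
python3 -m pendant '[{"claw":20,"linear":[1,0,0],"twist":0},{"claw":20,"linear":[1,0,0],"twist":0},{"claw":20,"linear":[1,0,0],"twist":0},{"claw":20,"linear":[0.5,0,0],"twist":0},{"claw":20,"linear":[0.5,0,0],"twist":0},{"claw":20,"linear":[0,0,0],"twist":0},{"claw":20,"linear":[0,0,0],"twist":0},{"claw":20,"linear":[0,0,0],"twist":0},{"claw":20,"linear":[0,0,0],"twist":0},{"claw":20,"linear":[0,0,0],"twist":0}]'; python3 g.py 2 && python3 -m pendant '[{"claw":20,"linear":[0.4,0,0],"twist":0},{"claw":20,"linear":[0.4,0,0],"twist":0},{"claw":20,"linear":[0.4,0,0],"twist":0},{"claw":20,"linear":[0.3,0,0],"twist":0},{"claw":20,"linear":[0,0,0],"twist":0},{"claw":20,"linear":[0,0,0],"twist":0},{"claw":20,"linear":[0,0,0],"twist":0},{"claw":20,"linear":[0,0,0],"twist":0},{"claw":20,"linear":[0,0,0],"twist":0},{"claw":20,"linear":[0,0,0],"twist":0}]' && python3 g.py 2 && python3 -m pendant '[{"claw":20,"linear":[0.4,0,0],"twist":0},{"claw":20,"linear":[0.4,0,0],"twist":0},{"claw":20,"linear":[0.4,0,0],"twist":0},{"claw":20,"linear":[0.3,0,0],"twist":0},{"claw":20,"linear":[0,0,0],"twist":0},{"claw":20,"linear":[0,0,0],"twist":0},{"claw":20,"linear":[0,0,0],"twist":0},{"claw":20,"linear":[0,0,0],"twist":0},{"claw":20,"linear":[0,0,0],"twist":0},{"claw":20,"linear":[0,0,0],"twist":0}]' && python3 g.py 2
```

```text
clock: 31.05
tool_pos: [0.5941, -0.2076, 0.067]
orientation: [-153.1, 90.0, -0.6]
force: [-0.4, 0.1, -1.2]
opening: 0.032
z 0.0670 Fz -1.2 F [-0.4  0.1 -1.2]
clock: 31.88
tool_pos: [0.594, -0.2076, 0.0655]
orientation: [-161.0, 90.0, -8.5]
force: [0.3, -1.1, -1.3]
opening: 0.0318
z 0.0655 Fz -1.3 F [ 0.3 -1.1 -1.3]
clock: 32.72
tool_pos: [0.594, -0.2075, 0.064]
orientation: [-126.1, 90.0, 26.4]
force: [0.2, 0.0, -1.3]
opening: 0.0319
z 0.0640 Fz -1.3 F [ 0.2  0.  -1.3]
```

```bash
python3 -m pendant '[{"claw":20,"linear":[0.3,0,0],"twist":0},{"claw":20,"linear":[0.3,0,0],"twist":0},{"claw":20,"linear":[0.3,0,0],"twist":0},{"claw":20,"linear":[0.3,0,0],"twist":0},{"claw":20,"linear":[0,0,0],"twist":0},{"claw":20,"linear":[0,0,0],"twist":0},{"claw":20,"linear":[0,0,0],"twist":0},{"claw":20,"linear":[0,0,0],"twist":0},{"claw":20,"linear":[0,0,0],"twist":0},{"claw":20,"linear":[0,0,0],"twist":0}]'; python3 g.py 2 && python3 -m pendant '[{"claw":20,"linear":[0.3,0,0],"twist":0},{"claw":20,"linear":[0.3,0,0],"twist":0},{"claw":20,"linear":[0.3,0,0],"twist":0},{"claw":20,"linear":[0.3,0,0],"twist":0},{"claw":20,"linear":[0,0,0],"twist":0},{"claw":20,"linear":[0,0,0],"twist":0},{"claw":20,"linear":[0,0,0],"twist":0},{"claw":20,"linear":[0,0,0],"twist":0},{"claw":20,"linear":[0,0,0],"twist":0},{"claw":20,"linear":[0,0,0],"twist":0}]' && python3 g.py 2
```

```text
clock: 33.55
tool_pos: [0.5944, -0.2076, 0.0632]
orientation: [-167.7, 90.0, -15.2]
force: [-0.4, 0.3, 5.0]
opening: 0.0324
z 0.0632 Fz 5.0 F [-0.4  0.3  5. ]
```

Contact at 5 N. Releasing, then rising clear.

```bash
python3 -m pendant '[{"claw":36,"linear":[0,0,0],"twist":0},{"claw":40,"linear":[0,0,0],"twist":0},{"claw":46,"linear":[0,0,0],"twist":0},{"claw":54,"linear":[0,0,0],"twist":0},{"claw":60,"linear":[0,0,0],"twist":0},{"claw":60,"linear":[0,0,0],"twist":0},{"claw":60,"linear":[0,0,0],"twist":0},{"claw":60,"linear":[0,0,0],"twist":0},{"claw":60,"linear":[0,0,0],"twist":0},{"claw":60,"linear":[-5,0,0],"twist":0}]'; python3 -m pendant '[{"claw":60,"linear":[-10,0,0],"twist":0},{"claw":60,"linear":[-18,0,0],"twist":0},{"claw":60,"linear":[-25,0,0],"twist":0},{"claw":60,"linear":[-30,0,0],"twist":0},{"claw":60,"linear":[-30,0,0],"twist":0},{"claw":60,"linear":[-30,0,0],"twist":0},{"claw":60,"linear":[-20,0,0],"twist":0},{"claw":60,"linear":[-5,0,0],"twist":0},{"claw":60,"linear":[0,0,0],"twist":0},{"claw":60,"linear":[0,0,0],"twist":0}]'
python3 - <<'E'
from caps import *
a,_=caps('scene');b,_=caps('side')
cv2.imwrite('pics/end.png',np.hstack([a[120:400,150:510],b[130:410,180:540]])[:,:,::-1])
E
```

```text
clock: 34.38
tool_pos: [0.5933, -0.2074, 0.067]
orientation: [15.6, 89.9, 168.1]
force: [-0.9, 0.0, 0.1]
opening: 0.0597
clock: 35.22
tool_pos: [0.5938, -0.2074, 0.236]
orientation: [-118.1, 90.0, 34.3]
force: [0.3, -0.2, -1.2]
opening: 0.0603
scene [418. 217.] 94 zt 0.1445 [0.4941 0.2071 0.1438]
scene [455. 223.] 107 zt 0.1440 [0.5041 0.2839 0.1432]
scene [486. 248.] 124 zt 0.1443 [0.5662 0.3418 0.1434]
scene [358. 255.] 110 zt 0.1235 [0.6002 0.0881 0.1223]
scene [396. 258.] 114 zt 0.1234 [0.5974 0.1648 0.1225]
side [286. 158.] 65 zt 0.1451 [0.5665 0.3393 0.1443]
side [265. 173.] 73 zt 0.1443 [0.5047 0.2842 0.1437]
side [268. 189.] 83 zt 0.1448 [0.4941 0.2053 0.1438]
side [320. 199.] 81 zt 0.1234 [0.5969 0.1633 0.1229]
side [331. 217.] 93 zt 0.1233 [0.599  0.0862 0.1221]
```

View pics/end.png

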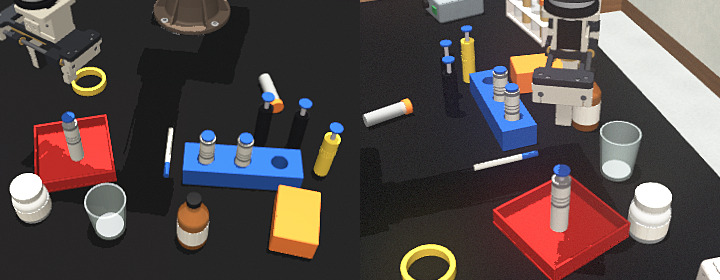

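The rejected dispenser stands upright and released in the tray, at (72,140) on the left and (560,200) on the right. The other two are home in the rack, the third socket is empty, and the bystanders look unmoved.

```bash
python3 -c "
from plant import *
print(close_job())"
```

```text
the job is handed in; nothing more can be done
None
```

The job is done and handed in at about 35 s of the 54 s allowed. The blocked dispenser was the one at the far-left end of the rack (highest y).

- **Blocked dispenser:** its force climbed from 3.6 to 6.8 to 9.9 N over about 2 mm, and I stopped there, at a stroke of roughly 13 mm. I gripped it by the barrel and stood it in the red tray. The last picture shows it upright, released and clear of the gripper.
- **Sound dispensers:** the other two slid at a steady 3–4 N and I pushed them to the stop. Both caps measured 0.123 m high in both cameras at the end, which is fully home.
- **Everything else:** the black and yellow look-alikes measured where they started, within about 2 mm. The other bench items look unmoved in the final picture; I did not measure them.

**Disagreements:**
- The real fingertips sat about 19 mm above the reported TCP. The first press attempt therefore stopped short in the air, and I corrected for it from the depth pictures.
- The steady sliding force read slightly below the stated 4–6 N.

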